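# Bed a copper carafe on the stake in the sprung ring cradle

### The job

The sprung ring cradle is parked clear of the brass stake: swing its red clamp lever open, slide the carriage until the red pointer meets the line on the brass index block, and swing the lever fully shut again. Then set the round-bellied copper carafe upright in the sprung ring, press it down until its base is firmly bedded on the brass stake below, and finish while still holding it pressed there, so the smith can scribe the line round its belly. Leave the hammer, the bowl, the doming punch and the scribing gauge where they are.

Things in the scene. Friction and masses are not known exactly. Their poses are not given: they have to be found in the camera images.
- bed: green cast bed, 200 x 315 mm, fixed to the bench, turned up to 0.2 rad. Origin on the bench under the stake's axis. The carriage slides along its y axis, +y from its parked end towards the stake; the bed spans y -230 to +85 mm, with two steel ways 30 mm high. The clamp lever is on its -x side (nearer the robot), the index block on its +x side
- stake: brass stake head, 36 mm across, flat top 56 mm above the bench, fixed to the bed at the bed's origin (stake origin = bed origin, on the bench)
- mark (a point): dark line on top of the brass index block (16 x 16 mm) on the bed's far side, 30 mm above the bench: where the pointer must stand. 90 mm from the stake's axis along the bed's x
- carriage (a joint): slide of the grey forked carriage along the bed's y axis, m: 0 parked at the end, 0.110 = pointer exactly at the mark and ring exactly over the stake, stop at 0.135. It slides with 4 to 6 N when the clamp lever is open and is gripped fast when it is shut (slips only beyond about 30 N)
- pointer (a point): tip of the red pointer of the carriage, 90 mm from the ring's axis along the bed's x; it passes over the index block
- handle (a point): grip point of the upright ash knob on the carriage (28 mm across, from 60 to 98 mm above the bench, this point on its axis at 80 mm); relative to the ring's axis it stands at +25 mm in the bed's x and -85 mm in its y. The carriage plate below it is 43 mm above the bench
- lever (a joint): clamp lever of the carriage, swings level about an upright axis, rad: 0 fully shut (clamped, lever points along the bed's -y), 1.4 fully open (lever points nearly along the bed's -x); opening turns it clockwise seen from above. The eccentric is free of the way beyond about 0.9. It stays where it is left and needs up to about 10 N at the knob
- lever_axis (a point): point on the lever's upright turning axis, 80 mm above the bench; moves with the carriage
- lever_knob (a point): grip point of the red upright knob at the end of the lever (20 mm across, from 60 to 88 mm above the bench, this point on its axis at 80 mm), 55 mm from the turning axis. The lever arm beneath it is up to 60 mm above the bench
- ring_centre (a point): centre of the round-bar steel ring (centre-line radius 39 mm, bar 8 mm thick, opening 70 mm), 80 mm above the bench when up; four coil springs on guide pins hold it up; the pins' tops are 93 mm above the bench, 53 mm to either side in the bed's x and 24 mm in its y
- ring (a joint): how far the ring is pressed down, m: 0 up, stop at 0.020. Springs: 8 N preload plus 0.6 N per mm, upward; the ring weighs 0.25 kg. With the carafe seated centrally its base meets the stake at about 0.013; that takes about 11 N of push on the carafe
- flask: raised copper carafe, about 0.3 kg, 138 mm high: flat base 40 mm across, round belly 88 mm across (a ball whose centre is 39 mm above the base), straight round neck 34 mm across from 85 to 138 mm above the base. Origin at the centre of the base, z up along its axis. Starts standing on the bench. Seated in the ring its base hangs 11 mm below the ring's centre
- neck (a point): grip point on the carafe's axis, 110 mm above its base, in the straight neck
- hammer: steel planishing hammer with a 245 mm ash handle, lying on the bench near the robot; its own y runs along the handle towards the head (head 80 mm long, 29 mm high). Leave alone
- bowl: tin-lined copper bowl, 124 mm across, 50 mm high; origin under its centre. Leave alone
- punch: blackened iron doming punch standing on end, 33 mm across, 115 mm high; origin under its centre. Leave alone
- gauge: scribing gauge: steel foot 70 x 55 x 30 mm, post 200 mm high, thin scriber reaching 60 mm towards its -x; origin under the foot's centre. Leave alone
Things that resemble listed ones, but are neither listed nor needed, are in the scene too. Leave any blue look-alike of the flask alone.

How it is judged:
By the outcome, as a careful person would: the job done as asked, in the order asked, and still so for the second after the job is handed in, while the arm keeps its last pose, push and grip.
It also fails if it takes over 72 s, if anything falls off the work surface, if the arm or the gripper's body presses on something with over 40 N, if the wrist force passes 120 N, or if a joint passes its speed limit or range.

### The arm

A 6-joint arm with a two-finger parallel gripper is mounted at the origin on the work surface. World frame = base frame: x ahead of the robot, y to its left, z up, the work surface at z = 0. Lengths are in m, angles in rad, forces in N, time in s.
With the tool pointing down it reaches from about 0.25 to 0.775 m from the base axis. Payload 4 kg.
Tool frame: the origin (TCP) lies at the very end of the fingers, on their centre line; the grasp point (between the pads) lies 19 mm behind it (env.grasp_offset is the z of the grasp point in the tool frame, in m); z points along the fingers, y is the line along which they close (so a half turn about z gives the same grasp; the last joint's range is limited). The gripper opens to 94 mm and grips with 3 to 60 N. Pads are 16 mm wide; open, the fingers measure 119 mm over their backs; the gripper's body (75 mm by 177 mm) begins 78 mm behind the grasp point.
Start: joints at [-1.271, 0.087, 1.371, -0, 1.684, -0.103], TCP at [0.216, -0.506, 0.206] pointing down, gripper open.
Joint ranges: [-3.1, 3.1], [-0.76, 2.03], [0.27, 2.55], [-1.08, 4.22], [0.17, 2.65], [-2.57, 2.57]. Speed limits (rad/s): [2.79, 2.79, 3.14, 3.14, 3.14, 3.14].

### API

Orientations are given as a rotation vector (axis times angle).
In Python, from rig import telemetry, viewer, ticket, env gives the robot as it stands.
- The arm moves only by the tool drive_tool, never from a script. Its argument "rows" is a list of rows, each a list of 7 numbers: the shift along the tool's x, y, z in units of 40 mm (1.0 is 40 mm), then the turn, a rotation vector about the tool's x, y, z in units of 6 degrees (1.0 is 6 degrees), then the opening, from 0 (shut) to 1 (fully open). A call has exactly 5 rows; each row shifts and turns the commanded pose from where the row before left it, along the tool's axes as they then stand; what a row does not reach is not made up. A row lasts 1/12 s, in which the tool goes at most 41.7 mm and 7.16 degrees, less where a joint would pass 70% of its speed; a pose out of reach is approached as far as the arm can. A call is refused whole if a number of a shift passes 1 or a number of a turn 1, either way. A call with a gripper value outside its range is refused whole. The fingers move at their own pace and stop on an object; "newtons" is the grip in N (left out, the last holds). Time passes only in rows, so rows that do not move let the fingers close, or fill a call up. It gives the time, the measured TCP pose, the force, the opening and the grip force at its end, in the units of the state.
- telemetry.observe(): the state, without advancing time (a new reading comes with each control period).
- viewer.grab_frame(name): name is "scene" or "top" or "wrist"; returns the picture (384x512x3 uint8, blue, green, red); there is no depth.
- viewer.camera_info(name): a dict with "fx", "fy", "cx", "cy" (pixels), "pose" (4x4, takes a point from camera to world coordinates). Camera axes: x right, y down, z forward; pixel columns grow to the right and rows downward; lengths in m; the calibration is good to about 2 mm. A picture is of the moment at which its call begins: read the wrist's pose just before it. camera_info takes no time and is no camera call; for the wrist camera it gives the pose at the moment of the call.
- ticket.close_job(): hands the job in; it is judged then, once.
The state is a dict: "clock": time; "qpos": joint angles; "joint_velocities": joint speeds; "effort": joint torques, N m; "tcp_pos": TCP position; "eef_rot": TCP orientation; "force": force on the tool from outside, world axes, zero at the start; "wrist_torque": the same for the moment, N m; "opening": finger opening in m; "gripper_force": force on a finger pad.
Only numpy, scipy, OpenCV 4.12 (cv2) and the standard library are available. Lean on these libraries where they do the work, as an engineer would, in place of code of your own. Each camera call takes 0.05 s, during which the arm holds its last target. There are 200 camera calls.

## Working session

There is one attempt and no reset: what is moved stays moved. The work goes in short steps, Python scripts to look and compute and a tool call to move; the robot and the scene stay as the last step left them, time stands still between calls to the robot, and variables do not carry over. Pictures are saved under pics/ and viewed, at most 10 in all, crops included, and the job is handed in when it is done.

Besides the shell and the picture viewer there is one more tool, called after ">>>" as name([rows], argument=value, ...), one row to a line, values as JSON. drive_tool: Moves the arm, as the interface text tells. Its arguments: {"type":"object","properties":{"rows":{"type":"array","items":{"type":"array","items":{"type":"number"}}},"newtons":{"type":"number"}},"required":["rows"]}

```bash
ls; mkdir -p pics
python3 - <<'E'
from rig import telemetry, viewer, ticket, env
import cv2
for n in ("scene","top"):
    im=viewer.grab_frame(n); cv2.imwrite(f"pics/{n}0.png",im)
    c=viewer.camera_info(n); print(n,c)
    cv2.imwrite(f"pics/{n}0b.png",cv2.resize(im,(800,600),interpolation=cv2.INTER_CUBIC))
s=telemetry.observe(); print(s); print(env.grasp_offset)
E
```

```text
pics
scene {'fx': 414.67617115781906, 'fy': 414.67617115781906, 'cx': 263.5020188172127, 'cy': 195.0952673418454, 'pose': array([[-0.54373554,  0.50171357, -0.67278166,  1.30325703],
       [ 0.83903979,  0.30674393, -0.44935553,  0.66590031],
       [-0.01907608, -0.80882115, -0.58774523,  0.78285922],
       [ 0.        ,  0.        ,  0.        ,  1.        ]])}
top {'fx': 461.61450807895494, 'fy': 461.61450807895494, 'cx': 259.18912246000343, 'cy': 191.72444088640998, 'pose': array([[ 3.50459868e-05, -9.90520625e-01,  1.37364079e-01,
         3.39061310e-01],
       [-9.99622524e-01,  3.73920911e-03,  2.72181529e-02,
         1.08901511e-01],
       [-2.74737748e-02, -1.37313181e-01, -9.90146596e-01,
         1.16082530e+00],
       [ 0.00000000e+00,  0.00000000e+00,  0.00000000e+00,
         1.00000000e+00]])}
{'clock': 0.1, 'qpos': array([-1.27106988e+00,  8.78693193e-02,  1.37205337e+00,  7.96329766e-06,
        1.68362038e+00, -1.03131410e-01]), 'joint_velocities': array([-5.65656883e-05, -3.29630090e-04, -3.57184797e-03, -1.09836551e-03,
        7.68874149e-04,  2.12964305e-03]), 'effort': array([ 2.17317625e-03, -3.41251302e+01, -3.03300941e+01,  7.20569585e-02,
        3.03614361e-02, -9.17150123e-05]), 'tcp_pos': array([ 0.21546538, -0.50551092,  0.20445291]), 'eef_rot': array([-3.07617215e+00, -6.28149973e-01,  2.88122154e-04]), 'force': array([-0.01540461,  0.29127394,  0.47300203]), 'wrist_torque': array([ 0.00286721, -0.0003084 ,  0.05797212]), 'gripper_force': 0.0, 'opening': 0.09420989242669196}
-0.0188
```

View pics/top0b.png

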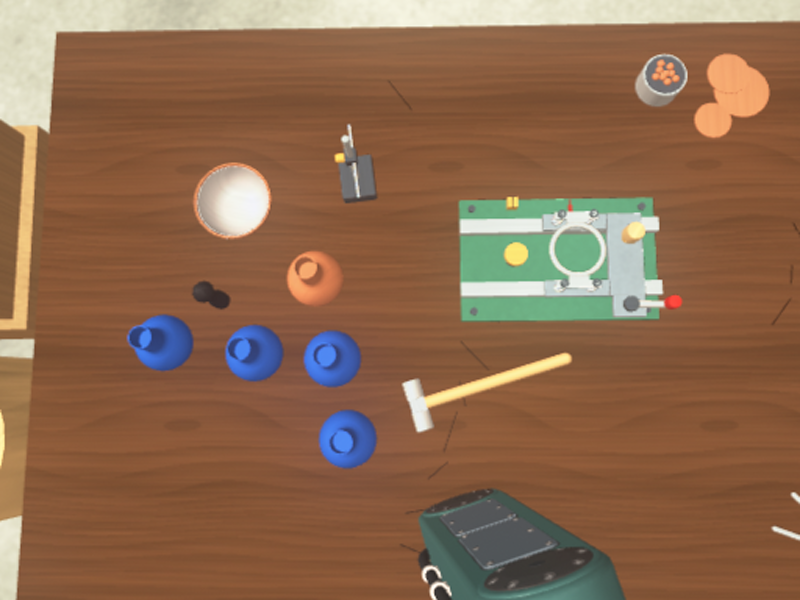

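View pics/scene0b.png

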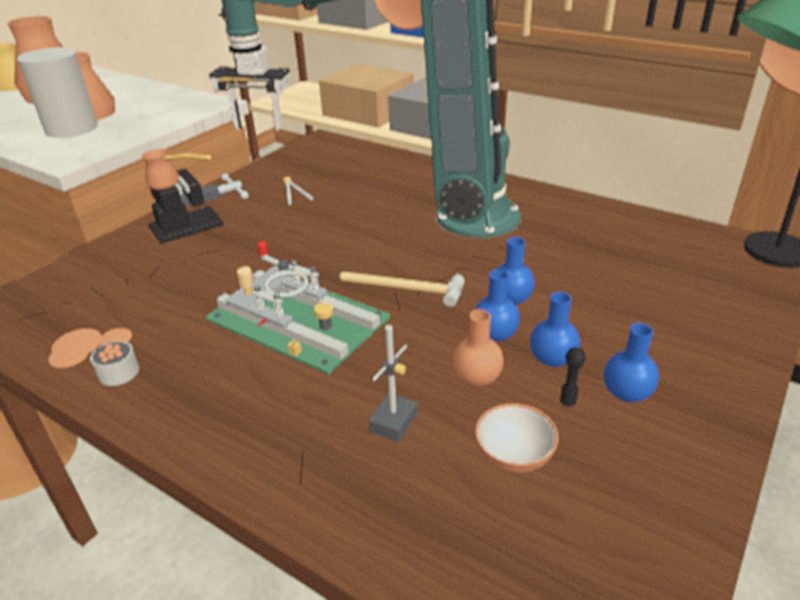

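The top view shows the bed at the right (stake near 516,254; ring 577,248; red knob 673,302; pointer 570,206). The copper carafe is at (315,278), with four blue look-alikes below and to its left. I'll enlarge the bed and the carafe.

```bash
cat > h.py <<'E'
import numpy as np, cv2
from rig import telemetry, viewer, env
from scipy.spatial.transform import Rotation as R
def px2w(name,u,v,z,c=None):
    c=c or viewer.camera_info(name); P=c["pose"]
    d=P[:3,:3]@np.array([(u-c["cx"])/c["fx"],(v-c["cy"])/c["fy"],1]); o=P[:3,3]
    return o+d*(z-o[2])/d[2]
def w2px(name,p,c=None):
    c=c or viewer.camera_info(name); P=c["pose"]
    q=P[:3,:3].T@(np.array(p)-P[:3,3]); return np.array([c["fx"]*q[0]/q[2]+c["cx"],c["fy"]*q[1]/q[2]+c["cy"]])
def crop(im,x0,y0,w,h,s,fn):
    cv2.imwrite(fn,cv2.resize(im[y0:y0+h,x0:x0+w],None,fx=s,fy=s,interpolation=cv2.INTER_CUBIC))
E
python3 - <<'E'
from h import *
im=cv2.imread("pics/top0.png")
crop(im,288,120,160,92,5,"pics/bed0.png")
crop(im,176,150,60,60,8,"pics/fl0.png")
E
```

```text
(no output)
```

View pics/bed0.png

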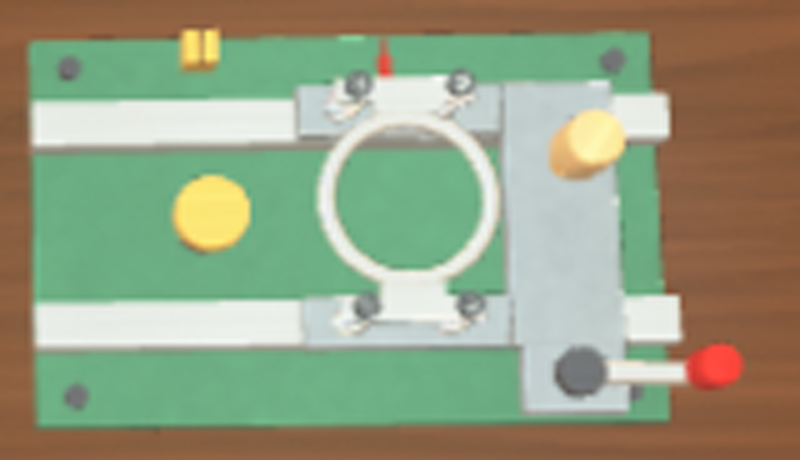

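View pics/fl0.png

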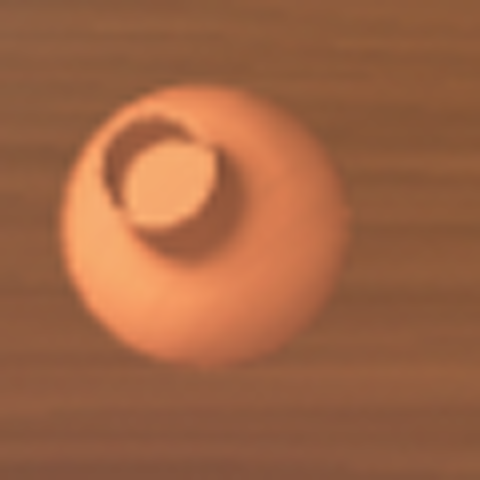

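Run:
```python
from h import *
np.set_printoptions(precision=4,suppress=True)
B=lambda X,Y,z:px2w("top",288+(X+.5)/5-.5,120+(Y+.5)/5-.5,z)
stake=B(211,213,.056)
pts=dict(stake=stake,mark=B(203,50,.03),pointer=B(383,42,.034),ring=B(408,199,.08),handle=B(597,138,.098),knob=B(716,366,.088),cap=B(582,370,.08),
 c1=B(30,42,.01),c2=B(648,34,.01),c3=B(669,419,.01),c4=B(38,426,.01),w1=B(32,102,.03),w2=B(668,94,.03),w3=B(36,346,.03),w4=B(680,340,.03))
for k,v in pts.items(): print(k,v)
a=[np.arctan2(*( (pts[p]-pts[q])[:2]*[-1,1])) for p,q in (("c1","c2"),("c4","c3"),("w1","w2"),("w3","w4"),("stake","ring"))]
print("yaw",a)
F=lambda X,Y,z:px2w("top",176+(X+.5)/8-.5,150+(Y+.5)/8-.5,z)
f=F(206,225,.039); print("belly",f, "necktop",F(163,180,.138))
# where would tops be seen
c=w2px("top",[f[0],f[1],.138]); print((c-[176,150])*8)
```

```text
stake [ 0.5641 -0.0323  0.056 ]
mark [ 0.6527 -0.0333  0.03  ]
pointer [ 0.6551 -0.1225  0.034 ]
ring [ 0.5654 -0.1224  0.08  ]
handle [ 0.5902 -0.2073  0.098 ]
knob [ 0.4839 -0.2603  0.088 ]
cap [ 0.4833 -0.2008  0.08  ]
c1 [0.6632 0.0524 0.01  ]
c2 [ 0.6649 -0.2615  0.01  ]
c3 [ 0.4679 -0.2627  0.01  ]
c4 [0.4653 0.0504 0.01  ]
w1 [0.6266 0.0527 0.03  ]
w2 [ 0.6285 -0.2635  0.03  ]
w3 [0.5029 0.052  0.03  ]
w4 [ 0.5046 -0.2634  0.03  ]
yaw [np.float64(0.005629073303308947), np.float64(0.008189246903589544), np.float64(0.005957991622094104), np.float64(0.005477267590752454), np.float64(0.015047981862277826)]
belly [0.5303 0.2829 0.039 ] necktop [0.5264 0.28   0.138 ]
[149.3925 162.8565]
```

>>> drive_tool([
  [0, 0, 0, 0, 0, -1, 1],
  [0, 0, 0, 0, 0, -1, 1],
  [0, 0, 0, 0, 0, -1, 1],
  [0, 0, 0, 0, 0, -1, 1],
  [0, 0, 0, 0, 0, -1, 1],
])

```text
clock: 0.52
tcp_pos: [0.2155, -0.5057, 0.2048]
eef_rot: [-2.806, -1.41, -0.0]
force: [-0.4, -0.2, 0.1]
opening: 0.0941
gripper_force: 0.0
```

>>> drive_tool([
  [0, 0, 0, 0, 0, -1, 1],
  [0, 0, 0, 0, 0, -1, 1],
  [0, 0, 0, 0, 0, -1, 1],
  [0, 0, 0, 0, 0, -1, 1],
  [0, 0, 0, 0, 0, -1, 1],
])

```text
clock: 0.93
tcp_pos: [0.2155, -0.5057, 0.2048]
eef_rot: [-2.345, -2.089, -0.001]
force: [0.1, -0.7, 1.5]
opening: 0.0941
gripper_force: 0.0
```

>>> drive_tool([
  [0, 0, 0, 0, 0, -1, 0.6],
  [0, 0, 0, 0, 0, -0.15, 0.6],
  [0.7, 0.8, 0, 0, 0, 0, 0.6],
  [0.7, 0.8, 0, 0, 0, 0, 0.6],
  [0.7, 0.8, 0, 0, 0, 0, 0.6],
])

```text
clock: 1.35
tcp_pos: [0.31, -0.4229, 0.2049]
eef_rot: [-2.227, -2.215, -0.001]
force: [1.4, 0.2, 0.2]
opening: 0.0639
gripper_force: 0.0
```

>>> drive_tool([
  [0.7, 0.8, 0, 0, 0, 0, 0.6],
  [0.7, 0.8, 0, 0, 0, 0, 0.6],
  [0.7, 0.8, 0.3, 0, 0, 0, 0.6],
  [0.7, 0.8, 0.3, 0, 0, 0, 0.6],
  [0.7, 0.7, 0.3, 0, 0, 0, 0.6],
])

```text
clock: 1.77
tcp_pos: [0.4623, -0.2867, 0.1706]
eef_rot: [2.224, 2.218, 0.0]
force: [-0.6, -1.5, -0.1]
opening: 0.0567
gripper_force: 0.0
```

>>> drive_tool([
  [0.5, 0.4, 0, 0, 0, 0, 0.6],
  [0, 0, 0, 0, 0, 0, 0.6],
  [0, 0, 0, 0, 0, 0, 0.6],
  [0, 0, 0, 0, 0, 0, 0.6],
  [0, 0, 0, 0, 0, 0, 0.6],
])

```text
clock: 2.18
tcp_pos: [0.4762, -0.2693, 0.1712]
eef_rot: [2.224, 2.218, -0.001]
force: [-0.6, 0.4, -0.5]
opening: 0.0563
gripper_force: 0.0
```

Run:
```python
from h import *
np.set_printoptions(precision=4,suppress=True)
s=telemetry.observe(); c=viewer.camera_info("wrist"); print(s["tcp_pos"],s["qpos"]); print(c)
im=viewer.grab_frame("wrist"); cv2.imwrite("pics/w1.png",im)
hsv=cv2.cvtColor(im,cv2.COLOR_BGR2HSV); m=((hsv[...,0]<5)|(hsv[...,0]>175))&(hsv[...,1]>190)&(hsv[...,2]>90)
n,l,st,ce=cv2.connectedComponentsWithStats(m.astype(np.uint8)); 
for i in range(1,n):
    if st[i,4]>100: print(st[i],ce[i],px2w("wrist",*ce[i],.080,c))
for nme in("top","scene"):
    print(nme,w2px(nme,[.484,-.2585,.08]))
```

```text
[ 0.4762 -0.2693  0.1712] [-0.6179  0.0894  1.4362 -0.0006  1.6154 -0.6152]
{'fx': 339.24480334279025, 'fy': 339.24480334279025, 'cx': 254.26902234585899, 'cy': 194.24881633183455, 'pose': array([[ 1.    , -0.0023,  0.0003,  0.4763],
       [-0.0021, -0.9609, -0.2769, -0.189 ],
       [ 0.0009,  0.2769, -0.9609,  0.3507],
       [ 0.    ,  0.    ,  0.    ,  1.    ]])}
[255 177  22  27 389] [265.5964 190.8869] [ 0.4858 -0.2642  0.08  ]
top [428.8457 193.2088]
scene [168.3014 157.1946]
```

View pics/w1.png

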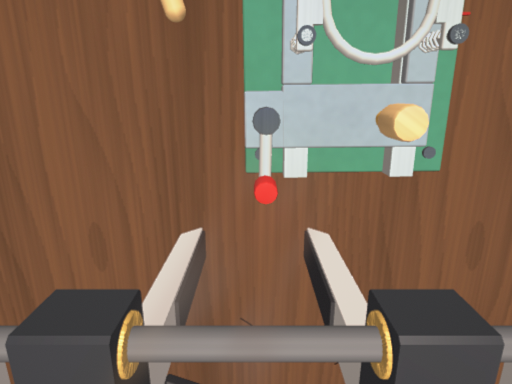

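The wrist view shows the knob at (265,189), the lever cap at (266,121) and the handle at (410,122). The lever points along -y, which is shut. Now I'll descend and grip.

>>> drive_tool([
  [0.23, 0.22, 0, 0, 0, 0, 0.6],
  [0, 0, 0.8, 0, 0, 0, 0.6],
  [0, 0, 0.8, 0, 0, 0, 0.6],
  [0, 0, 0.7, 0, 0, 0, 0.6],
  [0, 0, 0.35, 0, 0, 0, 0.6],
])

```text
clock: 2.65
tcp_pos: [0.4837, -0.2577, 0.0609]
eef_rot: [-2.22, -2.215, 0.001]
force: [-0.8, -0.5, -0.4]
opening: 0.0566
gripper_force: 0.0
```

>>> drive_tool([
  [0, 0, 0, 0, 0, 0, 0.6],
  [0, 0, 0, 0, 0, 0, 0],
  [0, 0, 0, 0, 0, 0, 0],
  [0, 0, 0, 0, 0, 0, 0],
  [0, 0, 0, 0, 0, 0, 0],
], newtons=15)

```text
clock: 3.07
tcp_pos: [0.4868, -0.2597, 0.0669]
eef_rot: [2.22, 2.218, 0.001]
force: [0.3, -0.3, 0.5]
opening: 0.0331
gripper_force: 0.0
```

>>> drive_tool([
  [0, 0, 0, 0, 0, 0, 0],
  [0, 0, 0, 0, 0, 0, 0],
  [0, 0, 0, 0, 0, 0, 0],
  [0, 0, 0, 0, 0, 0, 0],
  [0, 0, 0, 0, 0, 0, 0],
])

```text
clock: 3.48
tcp_pos: [0.4855, -0.2594, 0.0659]
eef_rot: [2.221, 2.22, -0.001]
force: [-2.9, -0.2, 4.3]
opening: 0.0198
gripper_force: 15.0
```

>>> drive_tool([
  [0.007, -0.144, 0, 0, 0, 1, 0],
  [0.007, -0.144, 0, 0, 0, 1, 0],
  [0.007, -0.144, 0, 0, 0, 1, 0],
  [0.007, -0.144, 0, 0, 0, 1, 0],
  [0, 0, 0, 0, 0, 0, 0],
])

```text
clock: 3.9
tcp_pos: [0.4651, -0.2546, 0.0658]
eef_rot: [2.633, 1.705, 0.006]
force: [3.2, -1.3, 2.3]
opening: 0.0198
gripper_force: 15.0
```

>>> drive_tool([
  [0.007, -0.144, 0, 0, 0, 1, 0],
  [0.007, -0.144, 0, 0, 0, 1, 0],
  [0.007, -0.144, 0, 0, 0, 1, 0],
  [0.007, -0.144, 0, 0, 0, 1, 0],
  [0.007, -0.144, 0, 0, 0, 1, 0],
])

```text
clock: 4.32
tcp_pos: [0.4439, -0.2368, 0.0658]
eef_rot: [2.986, 0.965, 0.01]
force: [6.6, -1.0, -1.1]
opening: 0.0193
gripper_force: 15.0
```

>>> drive_tool([
  [0.007, -0.144, 0, 0, 0, 1, 0],
  [0.007, -0.144, 0, 0, 0, 1, 0],
  [0.007, -0.144, 0, 0, 0, 1, 0],
  [0.007, -0.144, 0, 0, 0, 1, 0],
  [0, 0, 0, 0, 0, 0, 0],
])

```text
clock: 4.73
tcp_pos: [0.4354, -0.2157, 0.0659]
eef_rot: [3.121, 0.327, 0.014]
force: [8.7, -0.2, -1.3]
opening: 0.0197
gripper_force: 15.0
```

Run:
```python
from h import *
np.set_printoptions(precision=4,suppress=True)
s=telemetry.observe(); print(s["tcp_pos"],s["qpos"],s["force"],s["opening"])
im=viewer.grab_frame("top"); cv2.imwrite("pics/top1.png",im)
crop(im,288,120,160,112,5,"pics/bed1.png")
```

```text
[ 0.4354 -0.2157  0.0659] [-0.5791  0.0095  1.734   0.0034  1.3892  0.7824] [ 8.7333 -0.1677 -1.2603] 0.019668558717059078
```

View pics/bed1.png

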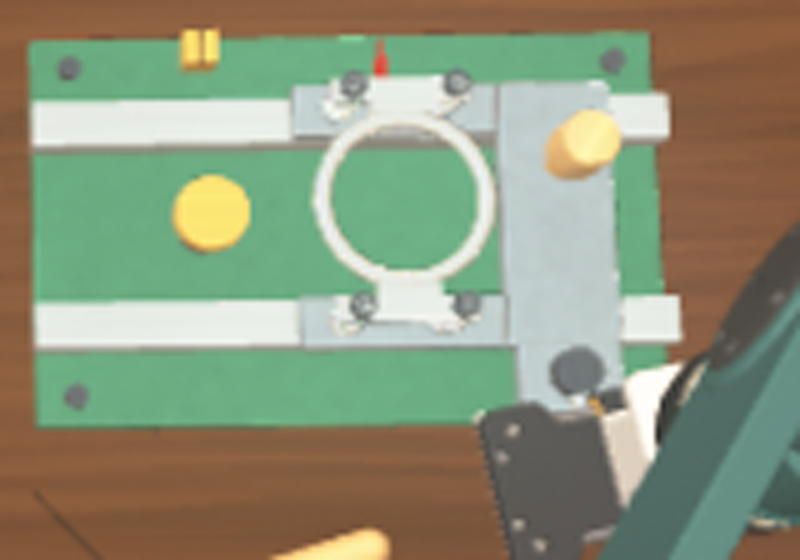

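The lever is open about 78°. The carriage crept about 2 mm, so it is free. I'll release it and go over the handle.

>>> drive_tool([
  [0, 0, 0, 0, 0, 0, 0.6],
  [0, 0, 0, 0, 0, 0, 0.6],
  [0, 0, 0, 0, 0, 0, 0.6],
  [0, 0, -0.7, 0, 0, 0, 0.6],
  [0, 0, -0.7, 0, 0, 0, 0.6],
])

```text
clock: 5.2
tcp_pos: [0.4294, -0.2142, 0.1187]
eef_rot: [-3.12, -0.328, 0.009]
force: [0.7, -1.3, 0.6]
opening: 0.0497
gripper_force: 0.0
```

>>> drive_tool([
  [0, 0, -0.6, 0, 0, 1, 0.6],
  [0, 0, 0, 0, 0, 1, 0.6],
  [0.8, -0.05, 0, 0, 0, 0, 0.6],
  [0.8, -0.05, 0, 0, 0, 0, 0.6],
  [0.8, -0.05, 0, 0, 0, 0, 0.6],
])

```text
clock: 5.62
tcp_pos: [0.528, -0.2095, 0.1447]
eef_rot: [-3.142, 0.001, 0.001]
force: [0.4, -1.0, 0.5]
opening: 0.0565
gripper_force: 0.0
```

>>> drive_tool([
  [0.8, -0.05, 0, 0, 0, 0, 0.6],
  [0.67, -0.06, 0, 0, 0, 0, 0.6],
  [0, 0, 0, 0, 0, 0, 0.6],
  [0, 0, 0, 0, 0, 0, 0.6],
  [0, 0, 0, 0, 0, 0, 0.6],
])

```text
clock: 6.03
tcp_pos: [0.5855, -0.2051, 0.144]
eef_rot: [-3.141, 0.0, 0.004]
force: [0.1, 0.4, -0.1]
opening: 0.0562
gripper_force: 0.0
```

Run:
```python
from h import *
np.set_printoptions(precision=4,suppress=True)
s=telemetry.observe(); print(s["tcp_pos"],s["eef_rot"],s["opening"])
B=lambda X,Y,z:px2w("top",288+(X+.5)/5-.5,120+(Y+.5)/5-.5,z)
print(B(380,42,.034),B(203.5,49,.03),B(404,199,.08),B(592,138,.098),B(577,370,.08))
```

```text
[ 0.5855 -0.2051  0.144 ] [-3.1411  0.0001  0.0035] 0.05621216612659121
[ 0.6551 -0.121   0.034 ] [ 0.6533 -0.0336  0.03  ] [ 0.5654 -0.1205  0.08  ] [ 0.5902 -0.205   0.098 ] [ 0.4833 -0.1985  0.08  ]
```

>>> drive_tool([
  [0.11, 0, 0, 0, 0, 0, 0.6],
  [0, 0, 0.7, 0, 0, 0, 0.6],
  [0, 0, 0.7, 0, 0, 0, 0.6],
  [0, 0, 0.6, 0, 0, 0, 0.6],
  [0, 0, 0, 0, 0, 0, 0.6],
])

```text
clock: 6.45
tcp_pos: [0.5862, -0.2038, 0.059]
eef_rot: [-3.137, 0.002, 0.016]
force: [-1.5, -0.4, -1.3]
opening: 0.0562
gripper_force: 0.0
```

>>> drive_tool([
  [0, 0, 0, 0, 0, 0, 0],
  [0, 0, 0, 0, 0, 0, 0],
  [0, 0, 0, 0, 0, 0, 0],
  [0, 0, 0, 0, 0, 0, 0],
  [0, 0, 0, 0, 0, 0, 0],
], newtons=20)

```text
clock: 6.87
tcp_pos: [0.5918, -0.2058, 0.067]
eef_rot: [3.14, -0.001, 0.005]
force: [-1.0, 2.0, 3.6]
opening: 0.0275
gripper_force: 20.0
```

>>> drive_tool([
  [0, 0, 0, 0, 0, 0, 0],
  [0, 0, 0, 0, 0, 0, 0],
  [0, 0, 0, 0, 0, 0, 0],
  [0, 0, 0, 0, 0, 0, 0],
  [0, 0, 0, 0, 0, 0, 0],
])

```text
clock: 7.28
tcp_pos: [0.5919, -0.2058, 0.067]
eef_rot: [3.14, -0.001, 0.005]
force: [-2.3, -0.5, 5.8]
opening: 0.0276
gripper_force: 20.0
```

>>> drive_tool([
  [0, -0.2, 0, 0, 0, 0, 0],
  [0, -0.24, 0, 0, 0, 0, 0],
  [0, -0.24, 0, 0, 0, 0, 0],
  [0, -0.24, 0, 0, 0, 0, 0],
  [0, -0.24, 0, 0, 0, 0, 0],
])

```text
clock: 7.7
tcp_pos: [0.5915, -0.1609, 0.067]
eef_rot: [3.137, -0.002, 0.004]
force: [-1.3, -5.5, 5.5]
opening: 0.0276
gripper_force: 20.0
```

>>> drive_tool([
  [0, -0.24, 0, 0, 0, 0, 0],
  [0, -0.24, 0, 0, 0, 0, 0],
  [0, -0.24, 0, 0, 0, 0, 0],
  [0, -0.24, 0, 0, 0, 0, 0],
  [0, 0, 0, 0, 0, 0, 0],
])

```text
clock: 8.12
tcp_pos: [0.5912, -0.1194, 0.067]
eef_rot: [3.141, 0.001, 0.003]
force: [-2.9, 2.5, 7.9]
opening: 0.0274
gripper_force: 20.0
```

>>> drive_tool([
  [0, 0, 0, 0, 0, 0, 0],
  [0, 0, 0, 0, 0, 0, 0],
  [0, 0, 0, 0, 0, 0, 0],
  [0, 0, 0, 0, 0, 0, 0],
  [0, 0, 0, 0, 0, 0, 0],
])

```text
clock: 8.53
tcp_pos: [0.5912, -0.1194, 0.067]
eef_rot: [-3.141, -0.0, -0.002]
force: [-2.9, 3.1, 7.9]
opening: 0.0279
gripper_force: 20.0
```

Run:
```python
from h import *
np.set_printoptions(precision=4,suppress=True)
s=telemetry.observe(); print(s["tcp_pos"],s["force"])
im=viewer.grab_frame("top"); cv2.imwrite("pics/top2.png",im)
a=cv2.resize(im[115:205,295:375],None,fx=6,fy=6,interpolation=cv2.INTER_CUBIC)
i2=viewer.grab_frame("scene"); cv2.imwrite("pics/scene2.png",i2)
p=w2px("scene",[.653,-.033,.032]).astype(int); print(p)
b=cv2.resize(i2[p[1]-22:p[1]+23,p[0]-20:p[0]+20],None,fx=8,fy=8,interpolation=cv2.INTER_CUBIC)
o=np.zeros((540,800,3),np.uint8); o[:a.shape[0],:480]=a; o[:360,480:]=b
cv2.imwrite("pics/chk2.png",o)
```

```text
[ 0.5912 -0.1194  0.067 ] [-2.893   3.1088  7.8774]
[187 218]
```

View pics/chk2.png

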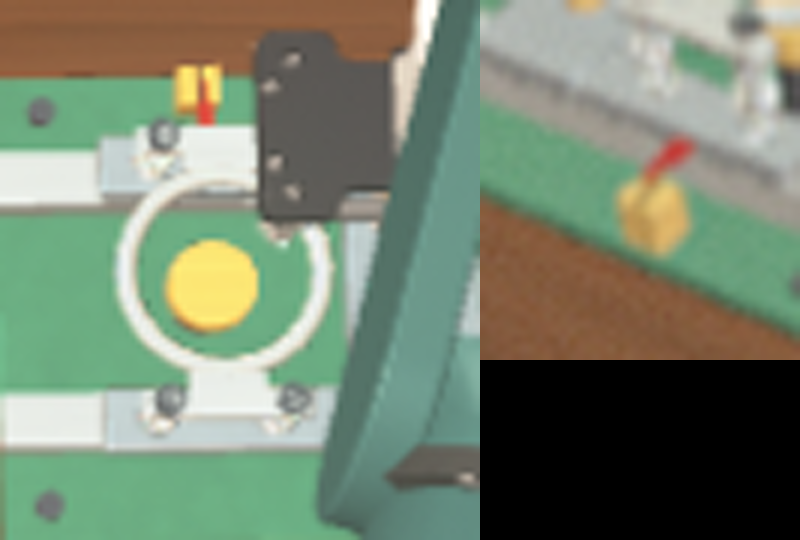

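The pointer tip (205,80) is about 1 mm short of the line (near 203). I'll measure that more finely.

Run:
```python
import cv2,numpy as np
a=cv2.imread("pics/top0.png").astype(int); b=cv2.imread("pics/top2.png").astype(int)
# mark in top0
print("top0 G"); print(a[124:136,322:336,1])
print("red top2"); print((b[124:138,322:336,2]-b[124:138,322:336,1]))
```

```text
top0 G
[[100 100 100 100 100 100  99 100 100 100 100  99 100 100]
 [ 99  99 100 100 100  99  97 100 108 119 100 100 100 101]
 [ 98  99 142 206 216 185 146 219 209 169 101 101 100 100]
 [ 93 104 160 223 229 202 156 233 226 191 119 119 120 120]
 [165 166 186 222 229 205 167 232 228 208 167 167 167 166]
 [176 176 187 218 229 207 170 233 228 212 177 177 176 176]
 [175 175 186 216 230 208 170 233 228 211 177 176 176 177]
 [175 175 186 216 230 208 170 233 229 211 176 177 177 177]
 [175 174 175 175 177 160 130 163 162 167 176 176 177 178]
 [174 171 157 135 132 130 124 127 138 165 177 177 177 177]
 [174 169 159 155 155 157 157 157 163 175 178 178 176 176]
 [173 172 171 172 173 175 175 174 175 177 178 177 177 177]]
red top2
[[ 48  47  47  47  48  49  49  49  48  49  48  48  49  48]
 [ 48  49  48  48  48  45  42  48  49  51  48  48  48  48]
 [ 48  47  49  37  31  43  37  29  36  51  46  46  47  47]
 [ 20  24  43  28  23  36  36  19  24  31  10   9   9   9]
 [-57 -35  26  28  23  35  60  61  22  13 -55 -55 -54 -54]
 [-67 -43  23  30  23  34  64  84  22   8 -68 -67 -67 -67]
 [-66 -43  23  33  23  33  63  85  22   9 -67 -67 -68 -67]
 [-67 -42  23  32  23  35  77 100  36   9 -67 -68 -67 -67]
 [-66 -42  18  51  47  62 124 135  84  -3 -66 -67 -67 -68]
 [-65 -45   9  45  43  66 135 147  83 -39 -67 -68 -67 -67]
 [-46 -47 -28 -20 -21  16 121 152  84 -63 -67 -67 -67 -66]
 [-11 -20 -39 -43 -41  -5  95 131  78 -49 -49 -50 -49 -50]
 [ -5  -6 -11 -13  -9  -6   2   5   0  -9  -9 -10 -10 -10]
 [ -5  -4  -5  -5  -5  -4  -4  -5  -5  -4  -4  -5  -4  -4]]
```

>>> drive_tool([
  [0, -0.035, 0, 0, 0, 0, 0],
  [0, 0, 0, 0, 0, 0, 0],
  [0, 0, 0, 0, 0, 0, 0],
  [0, 0, 0, 0, 0, 0, 0],
  [0, 0, 0, 0, 0, 0, 0],
])

```text
clock: 9.05
tcp_pos: [0.5912, -0.1194, 0.067]
eef_rot: [3.14, -0.001, 0.003]
force: [-2.1, -0.6, 7.7]
opening: 0.0279
gripper_force: 20.0
```

Run:
```python
import cv2,numpy as np
from h import *
b=viewer.grab_frame("top"); cv2.imwrite("pics/top3.png",b); b=b.astype(int)
print((b[126:136,322:336,2]-b[126:136,322:336,1]))
print(telemetry.observe()["tcp_pos"])
```

```text
[[ 47  47  49  38  30  42  37  29  35  52  47  46  47  46]
 [ 21  23  44  27  23  37  36  20  24  30  10  10   8   9]
 [-57 -35  26  28  23  35  60  62  23  13 -54 -55 -54 -54]
 [-68 -43  22  30  23  34  64  84  22   8 -67 -68 -68 -67]
 [-66 -43  22  33  23  33  63  84  22   9 -68 -68 -67 -68]
 [-67 -42  23  32  23  35  77 100  36   9 -66 -68 -67 -68]
 [-65 -41  18  50  48  62 123 135  84  -2 -67 -68 -67 -68]
 [-66 -44   9  44  42  66 135 146  83 -39 -67 -68 -67 -67]
 [-45 -46 -28 -20 -21  16 121 152  84 -63 -68 -67 -67 -67]
 [-11 -20 -38 -42 -41  -5  95 132  77 -48 -49 -49 -49 -50]]
[ 0.59122608 -0.11942763  0.06699252]
```

>>> drive_tool([
  [0, -0.035, 0, 0, 0, 0, 0],
  [0, -0.035, 0, 0, 0, 0, 0],
  [0, 0, 0, 0, 0, 0, 0],
  [0, 0, 0, 0, 0, 0, 0],
  [0, 0, 0, 0, 0, 0, 0],
])

```text
clock: 9.52
tcp_pos: [0.5912, -0.1177, 0.067]
eef_rot: [3.138, -0.001, 0.003]
force: [-2.3, -3.5, 7.1]
opening: 0.0278
gripper_force: 20.0
```

Run:
```python
import cv2,numpy as np
from h import *
b=viewer.grab_frame("top"); cv2.imwrite("pics/top4.png",b); b=b.astype(int)
print((b[126:136,322:336,2]-b[126:136,322:336,1]))
print(telemetry.observe()["tcp_pos"])
```

```text
[[ 48  47  50  37  31  44  36  29  35  52  47  46  47  40]
 [ 21  24  44  28  23  36  36  20  24  31  10  10   9   8]
 [-57 -35  27  27  23  39  75  33  23  13 -55 -55 -54 -47]
 [-67 -44  22  31  23  42  94  40  22   9 -68 -67 -67 -58]
 [-67 -43  22  33  23  42  96  39  22   9 -68 -67 -67 -58]
 [-66 -42  23  33  23  43 110  57  21  10 -67 -67 -68 -58]
 [-66 -41  18  51  56  94 143 111  52  -3 -66 -67 -68 -61]
 [-65 -44  10  45  58 116 154 132  44 -40 -67 -67 -67 -62]
 [-58 -54 -28 -20   2  86 153 118   2 -63 -67 -68 -67 -61]
 [-15 -27 -43 -42 -10  85 131  97  -5 -48 -49 -50 -50 -45]]
[ 0.59120672 -0.11772288  0.0669907 ]
```

>>> drive_tool([
  [0, -0.025, 0, 0, 0, 0, 0],
  [0, 0, 0, 0, 0, 0, 0],
  [0, 0, 0, 0, 0, 0, 0.6],
  [0, 0, 0, 0, 0, 0, 0.6],
  [0, 0, 0, 0, 0, 0, 0.6],
])

```text
clock: 9.98
tcp_pos: [0.5905, -0.1148, 0.0643]
eef_rot: [-3.141, 0.0, 0.001]
force: [-0.2, -0.1, 0.4]
opening: 0.0447
gripper_force: 0.0
```

>>> drive_tool([
  [0, 0, -0.7, 0, 0, 0, 0.6],
  [0, 0, -0.7, 0, 0, 0, 0.6],
  [0, 0, -0.6, 0, 0, 0, 0.6],
  [-0.8, 0.07, 0, 0, 0, 0, 0.6],
  [-0.8, 0.07, 0, 0, 0, 0, 0.6],
])

```text
clock: 10.4
tcp_pos: [0.5281, -0.1207, 0.1463]
eef_rot: [3.141, 0.002, 0.005]
force: [-0.0, -0.3, -0.6]
opening: 0.0564
gripper_force: 0.0
```

>>> drive_tool([
  [-0.8, 0.07, 0, 0, 0, 0, 0.6],
  [-0.8, 0, 0, 0, 0, 0, 0.6],
  [-0.75, 0, 0, 0, 0, 0, 0.6],
  [0, 0, 0, 0, 0, -1, 0.6],
  [0, 0, 0, 0, 0, -1, 0.6],
])

```text
clock: 10.82
tcp_pos: [0.4311, -0.123, 0.1444]
eef_rot: [-3.123, -0.334, 0.001]
force: [0.7, 0.1, -0.5]
opening: 0.0566
gripper_force: 0.0
```

>>> drive_tool([
  [0, 0, 0, 0, 0, 0, 0.6],
  [0, 0, 0, 0, 0, 0, 0.6],
  [0, 0, 0, 0, 0, 0, 0.6],
  [0, 0, 0, 0, 0, 0, 0.6],
  [0, 0, 0, 0, 0, 0, 0.6],
])

```text
clock: 11.23
tcp_pos: [0.433, -0.1234, 0.1446]
eef_rot: [-3.124, -0.327, 0.001]
force: [0.3, 0.2, -0.4]
opening: 0.0566
gripper_force: 0.0
```

Run:
```python
from h import *
np.set_printoptions(precision=4,suppress=True)
s=telemetry.observe(); c=viewer.camera_info("wrist"); print(s["tcp_pos"],s["qpos"],s["eef_rot"])
im=viewer.grab_frame("wrist"); cv2.imwrite("pics/w2.png",im)
hsv=cv2.cvtColor(im,cv2.COLOR_BGR2HSV); m=((hsv[...,0]<5)|(hsv[...,0]>175))&(hsv[...,1]>190)&(hsv[...,2]>90)
n,l,st,ce=cv2.connectedComponentsWithStats(m.astype(np.uint8)); 
for i in range(1,n):
    if st[i,4]>100: print(st[i],ce[i],px2w("wrist",*ce[i],.080,c),px2w("wrist",ce[i][0],ce[i][1]-3,.088,c))
b=viewer.grab_frame("top"); cv2.imwrite("pics/top5.png",b); b=b.astype(int)
print((b[126:136,322:336,2]-b[126:136,322:336,1]))
```

```text
[ 0.433  -0.1234  0.1446] [-0.4036 -0.117   1.6929 -0.      1.5661  0.9589] [-3.1244 -0.3267  0.0006]
[247 194  25  31 525] [257.8857 210.7295] [ 0.4312 -0.1271  0.08  ] [ 0.4361 -0.126   0.088 ]
[[ 46  46  48  38  31  42  36  29  35  51  45  46  45  45]
 [ 20  23  42  28  23  37  36  20  23  31  10   9   9   9]
 [-57 -35  26  28  23  41  68  20  22  12 -53 -54 -53 -53]
 [-66 -43  22  30  23  44  83  19  22   9 -66 -66 -66 -66]
 [-66 -42  22  32  23  45  83  19  21   8 -66 -66 -65 -65]
 [-66 -42  22  33  28  67  98  32  22   9 -65 -65 -65 -66]
 [-65 -41  18  50  61 113 132  87  38  -3 -65 -65 -65 -66]
 [-65 -44   8  44  65 133 144 103  21 -38 -66 -66 -65 -66]
 [-56 -54 -28 -20  18 119 148  95 -33 -61 -67 -65 -65 -65]
 [-21 -42 -43 -42  -3  94 129  77 -44 -47 -47 -48 -48 -49]]
```

>>> drive_tool([
  [0.02, 0.08, 0.6, 0, 0, 0, 0.6],
  [0, 0, 0.7, 0, 0, 0, 0.6],
  [0, 0, 0.66, 0, 0, 0, 0.6],
  [0, 0, 0, 0, 0, 0, 0.6],
  [0, 0, 0, 0, 0, 0, 0.6],
])

```text
clock: 11.75
tcp_pos: [0.4332, -0.1259, 0.0653]
eef_rot: [-3.123, -0.327, 0.005]
force: [-0.1, -0.1, 0.7]
opening: 0.0564
gripper_force: 0.0
```

>>> drive_tool([
  [0, 0, 0, 0, 0, 0, 0],
  [0, 0, 0, 0, 0, 0, 0],
  [0, 0, 0, 0, 0, 0, 0],
  [0, 0, 0, 0, 0, 0, 0],
  [0, 0, 0, 0, 0, 0, 0],
], newtons=15)

```text
clock: 12.17
tcp_pos: [0.4349, -0.1267, 0.0675]
eef_rot: [3.123, 0.328, 0.003]
force: [0.5, 0.3, 0.0]
opening: 0.0262
gripper_force: 0.0
```

>>> drive_tool([
  [0, 0, 0, 0, 0, 0, 0],
  [0, 0, 0, 0, 0, 0, 0],
  [0, 0, 0, 0, 0, 0, 0],
  [0, 0, 0, 0, 0, 0, 0],
  [0, 0, 0, 0, 0, 0, 0],
])

```text
clock: 12.58
tcp_pos: [0.4346, -0.1267, 0.067]
eef_rot: [3.124, 0.328, 0.001]
force: [-0.2, -0.5, 3.1]
opening: 0.0199
gripper_force: 15.0
```

>>> drive_tool([
  [0.007, 0.144, 0, 0, 0, -1, 0],
  [0.007, 0.144, 0, 0, 0, -1, 0],
  [0.007, 0.144, 0, 0, 0, -1, 0],
  [0.007, 0.144, 0, 0, 0, -1, 0],
  [0.007, 0.144, 0, 0, 0, -1, 0],
])

```text
clock: 13.0
tcp_pos: [0.4465, -0.1516, 0.067]
eef_rot: [-2.929, -1.133, 0.002]
force: [-3.1, 2.0, 5.9]
opening: 0.0194
gripper_force: 15.0
```

>>> drive_tool([
  [0.007, 0.144, 0, 0, 0, -1, 0],
  [0.007, 0.144, 0, 0, 0, -1, 0],
  [0.007, 0.144, 0, 0, 0, -1, 0],
  [0, 0, 0, 0, 0, 0, 0],
  [0, 0, 0, 0, 0, 0, 0],
])

```text
clock: 13.42
tcp_pos: [0.4594, -0.1625, 0.0669]
eef_rot: [-2.719, -1.57, 0.004]
force: [-3.9, 1.3, 6.6]
opening: 0.0195
gripper_force: 15.0
```

Run:
```python
import cv2,numpy as np
from h import *
b=viewer.grab_frame("top"); cv2.imwrite("pics/top6.png",b); b=b.astype(int)
print((b[128:136,324:332,2]-b[128:136,324:332,1]))
print(telemetry.observe()["tcp_pos"])
```

```text
[[ 26  28  23  42  68  20  22  13]
 [ 22  31  22  45  81  20  22   9]
 [ 22  33  22  44  83  20  21   9]
 [ 22  33  28  69  98  33  21  10]
 [ 18  50  61 114 133  88  38  -3]
 [  9  43  65 132 144 102  21 -37]
 [-27 -21  17 118 148  94 -33 -61]
 [-43 -41  -3  94 128  77 -45 -48]]
[ 0.45935041 -0.16254443  0.06692688]
```

>>> drive_tool([
  [0.007, 0.144, 0, 0, 0, -1, 0],
  [0.007, 0.144, 0, 0, 0, -1, 0],
  [0.007, 0.144, 0, 0, 0, -1, 0],
  [0.007, 0.144, 0, 0, 0, -1, 0],
  [0, 0, 0, 0, 0, 0, 0],
])

```text
clock: 13.88
tcp_pos: [0.4805, -0.1695, 0.0669]
eef_rot: [-2.328, -2.103, 0.005]
force: [-4.3, 1.1, 8.4]
opening: 0.0198
gripper_force: 15.0
```

>>> drive_tool([
  [0.007, 0.144, 0, 0, 0, -1, 0],
  [0, 0, 0, 0, 0, 0, 0],
  [0, 0, 0, 0, 0, 0, 0],
  [0, 0, 0, 0, 0, 0, 0],
  [0, 0, 0, 0, 0, 0, 0],
])

```text
clock: 14.3
tcp_pos: [0.4857, -0.1696, 0.0669]
eef_rot: [-2.218, -2.218, 0.005]
force: [-6.9, 0.7, 9.6]
opening: 0.0197
gripper_force: 15.0
```

Run:
```python
import cv2,numpy as np
from h import *
b=viewer.grab_frame("top"); cv2.imwrite("pics/top7.png",b); b=b.astype(int)
print((b[128:136,324:332,2]-b[128:136,324:332,1]))
s=telemetry.observe();print(s["tcp_pos"],s["force"],s["wrist_torque"])
```

```text
[[ 26  28  23  41  67  19  22  13]
 [ 23  30  23  45  83  19  22   8]
 [ 23  33  23  45  83  19  22   9]
 [ 22  33  28  68  98  32  21   9]
 [ 17  50  61 114 132  88  39  -3]
 [  8  43  65 132 143 103  21 -38]
 [-28 -19  17 119 148  94 -32 -62]
 [-43 -41  -3  95 129  77 -44 -47]]
[ 0.48569375 -0.16964423  0.06689744] [-7.53612612  2.17200508  7.98556733] [0.26396813 1.20272795 0.13414257]
```

>>> drive_tool([
  [0, 0.08, 0, 0, 0, 0, 0],
  [0, 0.06, 0, 0, 0, 0, 0],
  [0, 0, 0, 0, 0, 0, 0],
  [0, 0, 0, 0, 0, 0, 0],
  [0, 0, 0, 0, 0, 0, 0],
])

```text
clock: 14.77
tcp_pos: [0.4859, -0.1698, 0.0666]
eef_rot: [-2.213, -2.211, 0.018]
force: [-20.8, 1.0, 16.2]
opening: 0.0198
gripper_force: 15.0
```

>>> drive_tool([
  [0, -0.14, 0, 0, 0, 0, 0],
  [0, 0, 0, 0, 0, 0, 0.6],
  [0, 0, 0, 0, 0, 0, 0.6],
  [0, 0, 0, 0, 0, 0, 0.6],
  [0, 0, 0, 0, 0, 0, 0.6],
])

```text
clock: 15.18
tcp_pos: [0.4882, -0.1702, 0.066]
eef_rot: [-2.221, -2.221, -0.0]
force: [-0.2, -0.2, -0.8]
opening: 0.0427
gripper_force: 0.0
```

>>> drive_tool([
  [0, 0, -0.7, 0, 0, 0, 0.7],
  [0, 0, -0.8, 0, 0, 0, 0.7],
  [0, 0, -0.9, 0, 0, 0, 0.7],
  [0, 0, -0.9, 0, 0, 0, 0.7],
  [0, 0, -0.8, 0, 0, 0, 0.7],
])

```text
clock: 15.6
tcp_pos: [0.4883, -0.1702, 0.2325]
eef_rot: [2.221, 2.221, 0.001]
force: [-0.5, 1.3, 0.3]
opening: 0.0655
gripper_force: 0.0
```

>>> drive_tool([
  [0.5, 0.05, -0.8, 0, 0, 0, 0.7],
  [0.8, 0.1, -0.7, 0, 0, 0, 0.7],
  [0.8, 0.1, 0, 0, 0, 0, 0.7],
  [0.8, 0.1, 0, 0, 0, 0, 0.7],
  [0.8, 0.1, 0, 0, 0, 0, 0.7],
])

```text
clock: 16.02
tcp_pos: [0.5066, -0.0217, 0.2905]
eef_rot: [2.221, 2.22, 0.002]
force: [1.1, 0.0, -1.0]
opening: 0.0656
gripper_force: 0.0
```

>>> drive_tool([
  [0.8, 0.1, 0, 0, 0, 0, 0.7],
  [0.8, 0.1, 0, 0, 0, 0, 0.7],
  [0.8, 0.1, 0, 0, 0, 0, 0.7],
  [0.8, 0.1, 0, 0, 0, 0, 0.7],
  [0.8, 0.1, 0, 0, 0, 0, 0.7],
])

```text
clock: 16.43
tcp_pos: [0.5262, 0.1388, 0.2894]
eef_rot: [-2.221, -2.221, 0.0]
force: [0.6, 1.1, 0.4]
opening: 0.0658
gripper_force: 0.0
```

>>> drive_tool([
  [0.8, 0.1, 0, 0, 0, 0, 0.7],
  [0.8, 0.05, 0, 0, 0, 0, 0.7],
  [0.8, 0, 0, 0, 0, 0, 0.7],
  [0.4, 0, 0, 0, 0, 0, 0.7],
  [0, 0, 0, 0, 0, 0, 0.7],
])

```text
clock: 16.85
tcp_pos: [0.5316, 0.2526, 0.2884]
eef_rot: [-2.215, -2.225, 0.001]
force: [-0.2, -0.4, -0.7]
opening: 0.0657
gripper_force: 0.0
```

>>> drive_tool([
  [0, 0, 0, 0, 0, 0, 0.7],
  [0, 0, 0, 0, 0, 0, 0.7],
  [0, 0, 0, 0, 0, 0, 0.7],
  [0, 0, 0, 0, 0, 0, 0.7],
  [0, 0, 0, 0, 0, 0, 0.7],
])

```text
clock: 17.27
tcp_pos: [0.5323, 0.2479, 0.29]
eef_rot: [2.223, 2.219, 0.0]
force: [-0.1, 0.2, 0.3]
opening: 0.0657
gripper_force: 0.0
```

Run:
```python
from h import *
np.set_printoptions(precision=4,suppress=True)
s=telemetry.observe(); c=viewer.camera_info("wrist"); print(s["tcp_pos"],s["qpos"],s["eef_rot"])
im=viewer.grab_frame("wrist"); cv2.imwrite("pics/w3.png",im)
for f in ((.5303,.2829),(.5264,.280)): print([w2px("wrist",[*f,z],c) for z in (.039,.138)])
b=viewer.grab_frame("top"); cv2.imwrite("pics/top8.png",b)
a=cv2.resize(im,None,fx=.9375,fy=.9375)
o=np.zeros((600,800,3),np.uint8); o[:360,:480]=a
q=cv2.resize(b[115:215,288:448],None,fx=2.95,fy=2.95,interpolation=cv2.INTER_CUBIC)[:240]; o[360:360+q.shape[0],:q.shape[1]]=q
u,v=w2px("top",[.4855,-.17,.085]).astype(int); q=cv2.resize(b[v-20:v+20,u-25:u+15],None,fx=8,fy=8,interpolation=cv2.INTER_CUBIC); o[:320,480:]=q
cv2.imwrite("pics/chk3.png",o)
```

```text
[0.5323 0.2479 0.29  ] [ 0.3394  0.1712  1.1112 -0.0002  1.8588  0.3414] [2.2234 2.2189 0.0004]
[array([252.2866, 134.1484]), array([251.8453, 144.88  ])]
[array([249.1959, 136.4793]), array([247.8699, 147.8532])]
```

View pics/chk3.png

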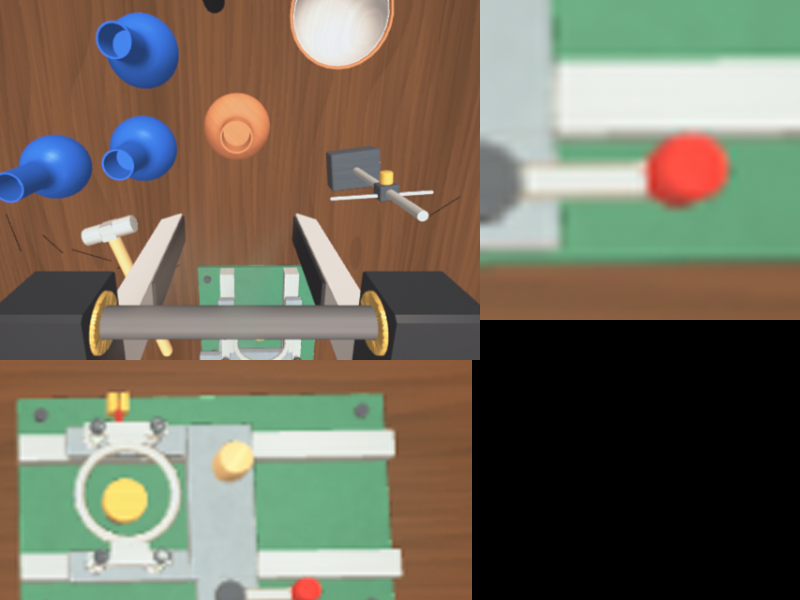

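The lever is shut at (305,590), the pointer is on the line, and the carafe sits where it was calculated, at (.5305,.283). I'll descend to the neck.

>>> drive_tool([
  [0.44, -0.045, 0, 0, 0, 0, 0.7],
  [0.44, 0, 0, 0, 0, 0, 0.7],
  [0, 0, 0.6, 0, 0, 0, 0.7],
  [0, 0, 0.6, 0, 0, 0, 0.7],
  [0, 0, 0.6, 0, 0, 0, 0.7],
])

```text
clock: 17.78
tcp_pos: [0.5305, 0.2843, 0.2175]
eef_rot: [2.221, 2.221, 0.003]
force: [0.4, 0.1, -0.4]
opening: 0.066
gripper_force: 0.0
```

>>> drive_tool([
  [0, 0, 0.6, 0, 0, 0, 0.7],
  [0, 0, 0, 0, 0, 0, 0.7],
  [0, 0, 0, 0, 0, 0, 0.7],
  [0, 0, 0, 0, 0, 0, 0.7],
  [0, 0, 0, 0, 0, 0, 0.7],
])

```text
clock: 18.2
tcp_pos: [0.5314, 0.2845, 0.1964]
eef_rot: [2.221, 2.22, 0.006]
force: [-0.8, -1.1, 0.5]
opening: 0.066
gripper_force: 0.0
```

>>> drive_tool([
  [-0.03, -0.02, 0.8, 0, 0, 0, 0.7],
  [0, 0, 0.8, 0, 0, 0, 0.7],
  [0, 0, 0.6, 0, 0, 0, 0.7],
  [0, 0, 0.4, 0, 0, 0, 0.7],
  [0, 0, 0, 0, 0, 0, 0.7],
])

```text
clock: 18.62
tcp_pos: [0.5279, 0.2821, 0.0868]
eef_rot: [-2.221, -2.219, 0.008]
force: [-1.1, -1.4, 0.3]
opening: 0.0658
gripper_force: 0.0
```

>>> drive_tool([
  [0, 0, 0, 0, 0, 0, 0.7],
  [0, 0, 0, 0, 0, 0, 0],
  [0, 0, 0, 0, 0, 0, 0],
  [0, 0, 0, 0, 0, 0, 0],
  [0, 0, 0, 0, 0, 0, 0],
], newtons=35)

```text
clock: 19.03
tcp_pos: [0.5303, 0.2833, 0.0914]
eef_rot: [2.221, 2.22, 0.004]
force: [0.3, 1.1, -0.2]
opening: 0.0425
gripper_force: 0.0
```

>>> drive_tool([
  [0, 0, 0, 0, 0, 0, 0],
  [0, 0, 0, 0, 0, 0, 0],
  [0, 0, 0, 0, 0, 0, 0],
  [0, 0, 0, 0, 0, 0, 0],
  [0, 0, 0, 0, 0, 0, 0],
])

```text
clock: 19.45
tcp_pos: [0.5298, 0.2831, 0.0905]
eef_rot: [2.221, 2.221, 0.002]
force: [0.5, -1.4, 4.6]
opening: 0.0336
gripper_force: 35.0
```

>>> drive_tool([
  [0, 0, -0.4, 0, 0, 0, 0],
  [0, 0, -0.6, 0, 0, 0, 0],
  [0, 0, -0.7, 0, 0, 0, 0],
  [0, 0, -0.7, 0, 0, 0, 0],
  [0, 0, -0.7, 0, 0, 0, 0],
])

```text
clock: 19.87
tcp_pos: [0.5285, 0.2826, 0.2128]
eef_rot: [-2.221, -2.22, 0.006]
force: [1.1, 0.1, -2.7]
opening: 0.0334
gripper_force: 35.0
```

>>> drive_tool([
  [0, 0, -0.7, 0, 0, 0, 0],
  [0, 0, -0.7, 0, 0, 0, 0],
  [0, 0, -0.6, 0, 0, 0, 0],
  [0, 0, -0.2, 0, 0, 0, 0],
  [0, 0, 0, 0, 0, 0, 0],
])

```text
clock: 20.28
tcp_pos: [0.5301, 0.2832, 0.3035]
eef_rot: [2.221, 2.22, 0.005]
force: [0.6, -0.5, -2.4]
opening: 0.0337
gripper_force: 35.0
```

>>> drive_tool([
  [-0.3, 0, 0, 0, 0, 0, 0],
  [-0.5, 0, 0, 0, 0, 0, 0],
  [-0.6, 0, 0, 0, 0, 0, 0],
  [-0.6, 0, 0, 0, 0, 0, 0],
  [-0.6, 0, 0, 0, 0, 0, 0],
])

```text
clock: 20.7
tcp_pos: [0.5282, 0.1769, 0.2979]
eef_rot: [-2.22, -2.219, 0.009]
force: [-0.1, -0.3, -2.4]
opening: 0.0335
gripper_force: 35.0
```

>>> drive_tool([
  [-0.6, 0, 0, 0, 0, 0, 0],
  [-0.6, 0, 0, 0, 0, 0, 0],
  [-0.6, 0.1, 0, 0, 0, 0, 0],
  [-0.6, 0.2, 0, 0, 0, 0, 0],
  [-0.6, 0.2, 0, 0, 0, 0, 0],
])

```text
clock: 21.12
tcp_pos: [0.548, 0.0569, 0.2984]
eef_rot: [-2.22, -2.218, 0.007]
force: [0.5, 0.9, -2.8]
opening: 0.0335
gripper_force: 35.0
```

>>> drive_tool([
  [-0.6, 0.2, 0, 0, 0, 0, 0],
  [-0.6, 0.17, 0, 0, 0, 0, 0],
  [-0.5, 0, 0, 0, 0, 0, 0],
  [-0.4, 0, 0, 0, 0, 0, 0],
  [-0.19, 0, 0, 0, 0, 0, 0],
])

```text
clock: 21.53
tcp_pos: [0.5628, -0.0355, 0.2979]
eef_rot: [-2.222, -2.214, 0.008]
force: [0.1, 0.6, -3.6]
opening: 0.0335
gripper_force: 35.0
```

>>> drive_tool([
  [0, 0, 0, 0, 0, 0, 0],
  [0, 0, 0, 0, 0, 0, 0],
  [0, 0, 0, 0, 0, 0, 0],
  [0, 0, 0, 0, 0, 0, 0],
  [0, 0, 0, 0, 0, 0, 0],
])

```text
clock: 21.95
tcp_pos: [0.5641, -0.0317, 0.3018]
eef_rot: [2.22, 2.223, 0.0]
force: [0.7, 0.3, -2.9]
opening: 0.0335
gripper_force: 35.0
```

>>> drive_tool([
  [-0.02, 0.01, 0.5, 0, 0, 0, 0],
  [0, 0, 0.7, 0, 0, 0, 0],
  [0, 0, 0.7, 0, 0, 0, 0],
  [0, 0, 0.6, 0, 0, 0, 0],
  [0, 0, 0.5, 0, 0, 0, 0],
])

```text
clock: 22.37
tcp_pos: [0.5638, -0.0326, 0.1796]
eef_rot: [-2.219, -2.221, 0.002]
force: [0.8, 0.0, -2.7]
opening: 0.0337
gripper_force: 35.0
```

>>> drive_tool([
  [0, 0, 0.2, 0, 0, 0, 0],
  [0, 0, 0.1, 0, 0, 0, 0],
  [0, 0, 0, 0, 0, 0, 0],
  [0, 0, 0, 0, 0, 0, 0],
  [0, 0, 0, 0, 0, 0, 0],
])

```text
clock: 22.78
tcp_pos: [0.5657, -0.0335, 0.1719]
eef_rot: [2.219, 2.219, 0.003]
force: [0.0, 0.2, -2.6]
opening: 0.0338
gripper_force: 35.0
```

>>> drive_tool([
  [0, 0, 0.1, 0, 0, 0, 0],
  [0, 0, 0.1, 0, 0, 0, 0],
  [0, 0, 0, 0, 0, 0, 0],
  [0, 0, 0, 0, 0, 0, 0],
  [0, 0, 0, 0, 0, 0, 0],
])

```text
clock: 23.2
tcp_pos: [0.5647, -0.0332, 0.1619]
eef_rot: [-2.222, -2.221, -0.001]
force: [0.9, 0.7, -2.1]
opening: 0.0334
gripper_force: 35.0
```

Run:
```python
from h import *
s=telemetry.observe(); print(s["tcp_pos"],s["force"],s["wrist_torque"])
im=viewer.grab_frame("scene"); cv2.imwrite("pics/scene5.png",im)
b=viewer.grab_frame("top"); cv2.imwrite("pics/top10.png",b)
u,v=w2px("scene",[.564,-.032,.1]).astype(int)
q=cv2.resize(im[v-55:v+35,u-60:u+60],None,fx=6.6,fy=6.6,interpolation=cv2.INTER_CUBIC); cv2.imwrite("pics/chk5.png",q)
```

```text
[ 0.56468786 -0.03322577  0.16186402] [ 0.8825463   0.71013393 -2.08146632] [ 0.19194548 -0.21921844  0.01948706]
```

View pics/chk5.png

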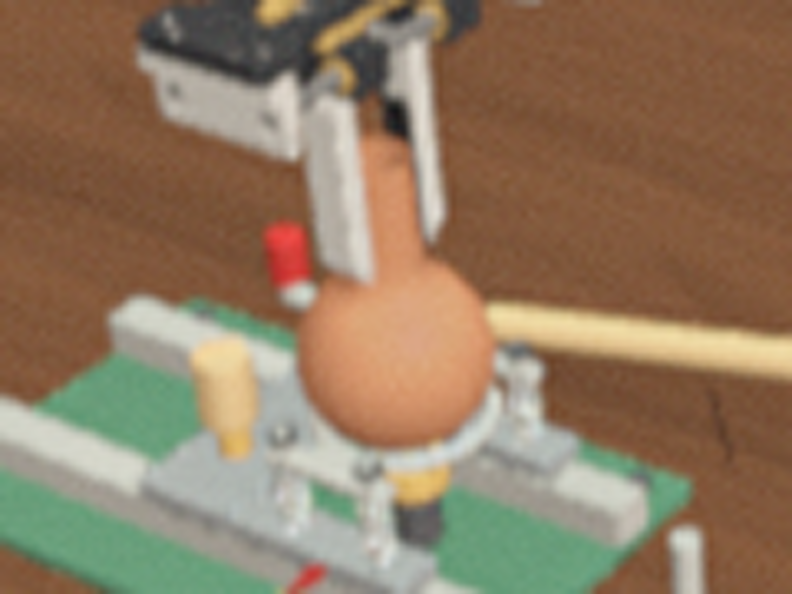

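The carafe hangs upright in the ring, almost at contact. I'll press it down in small steps.

>>> drive_tool([
  [0, 0, 0.05, 0, 0, 0, 0],
  [0, 0, 0.05, 0, 0, 0, 0],
  [0, 0, 0.05, 0, 0, 0, 0],
  [0, 0, 0, 0, 0, 0, 0],
  [0, 0, 0, 0, 0, 0, 0],
])

```text
clock: 23.72
tcp_pos: [0.5649, -0.0332, 0.157]
eef_rot: [2.221, 2.221, 0.002]
force: [-0.9, 3.2, 4.4]
opening: 0.0333
gripper_force: 35.0
```

>>> drive_tool([
  [0, 0, 0.05, 0, 0, 0, 0],
  [0, 0, 0.05, 0, 0, 0, 0],
  [0, 0, 0.05, 0, 0, 0, 0],
  [0, 0, 0, 0, 0, 0, 0],
  [0, 0, 0, 0, 0, 0, 0],
])

```text
clock: 24.13
tcp_pos: [0.565, -0.033, 0.1519]
eef_rot: [2.221, 2.22, 0.003]
force: [-2.6, 3.6, 8.5]
opening: 0.0335
gripper_force: 35.0
```

>>> drive_tool([
  [0, 0, 0.04, 0, 0, 0, 0],
  [0, 0, 0.04, 0, 0, 0, 0],
  [0, 0, 0.02, 0, 0, 0, 0],
  [0, 0, 0, 0, 0, 0, 0],
  [0, 0, 0, 0, 0, 0, 0],
])

```text
clock: 24.55
tcp_pos: [0.565, -0.0328, 0.1485]
eef_rot: [2.22, 2.22, 0.004]
force: [-2.3, 3.9, 11.0]
opening: 0.0337
gripper_force: 35.0
```

>>> drive_tool([
  [0.02, -0.015, 0.02, 0, 0, 0, 0],
  [0, 0, 0.03, 0, 0, 0, 0],
  [0, 0, 0.03, 0, 0, 0, 0],
  [0, 0, 0, 0, 0, 0, 0],
  [0, 0, 0, 0, 0, 0, 0],
])

```text
clock: 24.97
tcp_pos: [0.5649, -0.0317, 0.1465]
eef_rot: [2.22, 2.22, 0.007]
force: [-3.8, 3.8, 12.3]
opening: 0.0337
gripper_force: 35.0
```

>>> drive_tool([
  [0, 0, 0.03, 0, 0, 0, 0],
  [0, 0, 0.03, 0, 0, 0, 0],
  [0, 0, 0, 0, 0, 0, 0],
  [0, 0, 0, 0, 0, 0, 0],
  [0, 0, 0, 0, 0, 0, 0],
])

```text
clock: 25.38
tcp_pos: [0.565, -0.0317, 0.1465]
eef_rot: [2.219, 2.219, 0.008]
force: [-6.4, 5.2, 20.2]
opening: 0.0334
gripper_force: 35.0
```

Downward motion stopped at TCP z .1465, which puts the base at .056, the stake height. The force then rose to 20 N. I'll check the pointer once more before handing in.

>>> drive_tool([
  [0, 0, 0, 0, 0, 0, 0],
  [0, 0, 0, 0, 0, 0, 0],
  [0, 0, 0, 0, 0, 0, 0],
  [0, 0, 0, 0, 0, 0, 0],
  [0, 0, 0, 0, 0, 0, 0],
])

```text
clock: 25.8
tcp_pos: [0.565, -0.0317, 0.1465]
eef_rot: [2.219, 2.219, 0.008]
force: [-5.1, 4.3, 20.0]
opening: 0.0334
gripper_force: 35.0
```

Run:
```python
from h import *
s=telemetry.observe(); print(s["tcp_pos"],s["force"],s["wrist_torque"],s["gripper_force"])
im=viewer.grab_frame("scene"); b=viewer.grab_frame("top").astype(int); print((b[128:136,324:332,2]-b[128:136,324:332,1]))
u,v=w2px("scene",[.564,-.032,.08]).astype(int)
q=cv2.resize(im[v-55:v+35,u-60:u+60],None,fx=6.6,fy=6.6,interpolation=cv2.INTER_CUBIC); cv2.imwrite("pics/chk6.png",q)
```

```text
[ 0.56496729 -0.03170601  0.14649541] [-5.09988445  4.27302946 20.00235021] [ 1.10343275  1.43763281 -0.085507  ] 35.02151548862457
[[-28 -28 -34 -45 -44 -43 -43 -43]
 [-28 -28 -35 -46 -43 -43 -43 -43]
 [-28 -28 -33 -45 -43 -43 -43 -43]
 [-27 -27 -35 -46 -43 -43 -43 -43]
 [-28 -28 -35 -44 -42 -43 -43 -43]
 [-28 -30 -38 -45 -43 -43 -43 -43]
 [-28 -30 -39 -44 -43 -43 -42 -42]
 [-27 -34 -45 -45 -43 -43 -43 -43]]
```

View pics/chk6.png

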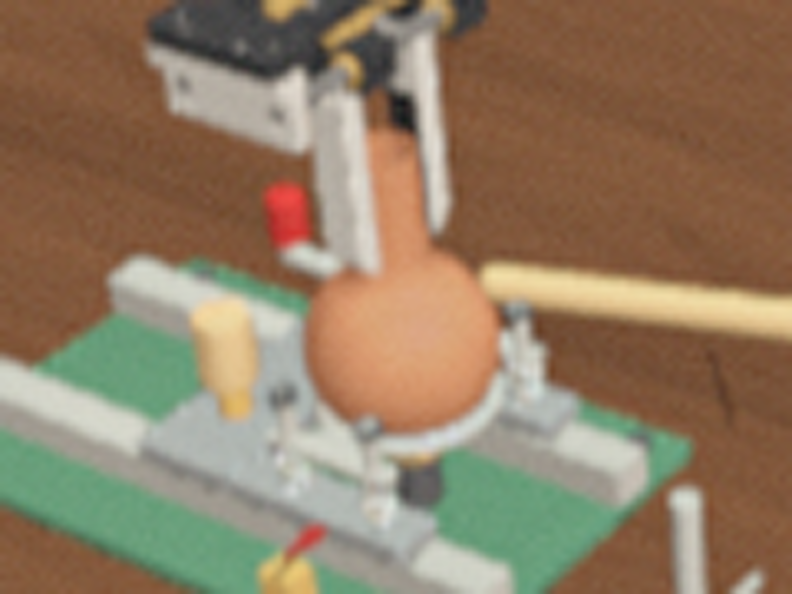

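The carafe is upright and bedded with the ring pressed down. The pointer (tip at 305,540) is still on the index block and the lever is shut. Handing in.

```bash
python3 -c "
from rig import ticket; print(ticket.close_job())"
```

```text
the job is handed in; nothing more can be done
None
```

I handed the job in at about 26 s: the carriage is clamped with its pointer within about 0.5 mm of the line, and the carafe stands upright in the ring, bedded on the stake and still held there with about 20 N of push.

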